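# Fetch the pumice from behind the cup and bottle

## Robot

A 6-joint arm with a two-finger parallel gripper is mounted at the origin on the work surface. World frame = base frame: x ahead of the robot, y to its left, z up, the work surface at z = 0. Lengths are in m, angles in degrees, forces in N, time in s.
With the tool pointing down it reaches from about 0.4 to 0.825 m from the base axis. Payload 7 kg.
Tool frame: the origin (TCP) lies at the very end of the fingers, on their centre line; the grasp point (between the pads) lies hold_point_z behind it (hold_point_z is the distance from the TCP to the grasp point, in m); z points along the fingers, y is the line along which they close (so a half turn about z gives the same grasp; the last joint's range is limited). The gripper opens to 88 mm and grips with 3 to 60 N. Pads are 19 mm wide; open, the fingers measure 130 mm over their backs; the gripper's body (78 mm by 193 mm) begins 47 mm behind the grasp point.
Start: joints at [87.095, 20.546, 0.682, 0, -70.136, -16.507], TCP at [0.224, 0.637, 0.227] pointing down, gripper open.
Joint ranges: [-176.03, 176.03], [-82.01, 121.73], [-58.28, 71.71], [-173.87, 95.51], [-174.79, -0.11], [-173.66, 173.66]. Speed limits (degrees/s): [136.94, 136.94, 172.46, 180, 180, 180].

## Interface

Orientations are given as [roll, pitch, yaw] about the fixed x, y, z axes, in that order (R = Rz(yaw) Ry(pitch) Rx(roll)).
In Python, from plant import get_obs, snapshot, close_job, hold_point_z gives the robot as it stands.
- The arm moves only by the tool play_rows, never from a script. Its argument "commands" is a list that holds one entry, the list of rows, each a list of 7 numbers: the shift along the tool's x, y, z in cm, then the turn, a rotation vector about the tool's x, y, z in degrees, then the opening, from 0 (shut) to 1 (fully open). In form: [[[x, y, z, ax, ay, az, fingers], ...]]. A call has 1 to 20 rows; each row is the pose to reach, as a shift and turn from the pose commanded when the call began, along the tool's axes at that moment; what a row does not reach only later rows make up. A row lasts 1/12 s, in which the tool goes at most 41.7 mm and 7.16 degrees, less where a joint would pass 70% of its speed; a pose out of reach is approached as far as the arm can. A call with a gripper value outside its range is refused whole. The fingers move at their own pace and stop on an object; the grip force is fixed at half the most. Time passes only in rows, so rows that repeat a pose let the fingers close. It gives the time, the measured TCP pose, the force, the opening and the grip force at its end, in the units of the state.
- get_obs(): the state, without advancing time (a new reading comes with each control period).
- snapshot(name): name is "scene" or "top"; returns a dict with "frame" (420x560x3 uint8, red, green, blue), "camera_matrix" (3x3 intrinsics, pixels), "origin" and "attitude" of the camera in the world. Camera axes: x right, y down, z forward; pixel columns grow to the right and rows downward; lengths in m; the calibration is good to about 2 mm. A picture is of the moment at which its call begins. There is no depth.
- close_job(): hands the job in; it is judged then, once.
The state is a dict: "clock": time; "joint_pos": joint angles; "qvel": joint speeds; "tau": joint torques, N m; "tool_pos": TCP position; "orientation": TCP orientation; "force": force on the tool from outside, world axes, zero at the start; "moment": the same for the moment, N m; "opening": finger opening in m; "gripper_force": force on a finger pad.
Only numpy, scipy, OpenCV 4.12 (cv2) and the standard library are available. Lean on these libraries where they do the work, as an engineer would, in place of code of your own. Each camera call takes 0.05 s, during which the arm holds its last target. There are 200 camera calls.

## Task

The pumice block lies at the back of the niche, behind the amber glass cup and the green shampoo bottle. First move the cup and the bottle out of the way, both standing on the wooden side tray; then lay the pumice flat in the middle of the white soap dish, lengthwise along it; only after that put the cup back centred on its yellow coaster and the bottle back centred on its red coaster. Keep cup and bottle upright throughout, and do not disturb the hairbrush, the nail file or the light switch.

Things in the scene. Friction and masses are not known exactly. Their poses are not given: they have to be found in the camera images.
- cup: Open amber glass toothbrush cup, round, 62 mm across the mouth (slightly narrower towards the foot), 110 mm high, wall 4 mm, about 0.2 kg. Origin at the centre of its underside, z up. Starts on the yellow coaster in the niche.
- bottle: Closed green shampoo bottle: round body 54 mm in diameter up to 112 mm, then a shoulder and a white cap 30 mm in diameter; 140 mm high in all, about 0.28 kg. Origin at the centre of its underside, z up. Starts on the red coaster in the niche.
- pumice: Grey pumice block, 45 mm along its x, 80 mm along its y (its length), 35 mm high, about 0.12 kg. Origin at the centre of its underside. Lies flat on the niche floor right behind (+x of) the cup and bottle, long side along the niche. The space in front of it is too tight for a gripper until the cup and bottle are gone.
- cup_coaster: Yellow disc, 76 mm in diameter, 4 mm thick, fixed in the niche: the cup's place. Origin at the centre of its underside, on the niche floor (20 mm above the work surface); top 4 mm above its origin. Axes: x into the niche, y along it. The two coasters stand side by side along y, centres 100 mm apart; which is left varies.
- bottle_coaster: Red disc, otherwise just like the yellow coaster: the bottle's place. The blue niche is open above and to the front (-x). Its side walls (60 mm above the work surface) are 135 mm either side of the middle and begin 100 mm behind the coasters' centre line; its back wall (80 mm above the work surface) is 155 mm behind that line.
- side_tray: Fixed wooden tray on the work surface, left or right of the niche: 140 mm along its x, 220 mm along its y, floor 8 mm thick, rim 5 mm wide rising 6 mm above the floor. Origin at the centre of its underside. Cup and bottle fit side by side along its y, for example 55 mm either side of its centre.
- soap_dish: Fixed white ceramic soap dish on the work surface, on the other side: 110 mm along its x, 140 mm along its y (its length), floor 8 mm thick, rim 6 mm wide rising 6 mm above the floor. Origin at the centre of its underside.
- nail_file: Bystander: loose steel nail file with a black handle, 140 mm long along its y, 14 mm wide, 6 mm high, lying on the niche floor at the very back, about 65 mm behind the pumice's centre. Origin at its underside near the middle. Leave it alone.
- hairbrush: Bystander: loose orange plastic hairbrush with black bristles up, 190 mm long along its y, 52 mm wide, 28 mm high, on the work surface in front of the niche. Origin at its underside near the middle. Leave it alone.
- switch_tip (a point): Bystander: tip of the small white toggle of the light switch on the blue cement at the right (-y) side of the niche. Leave it as it is.
Mind the look-alikes: they are no part of the job. Of the things like the pumice, leave any that is blue, pink or turquoise; of the rest the larger one is meant.

How it is judged (in metres and radians):
On the way, in this order (a step that is already met when the one before it is completed fails the run):
1. cup and bottle both stand upright on the side tray, let go (x of cup in the frame of side_tray between -0.045 and 0.045 m and y of cup in the frame of side_tray between -0.085 and 0.085 m and z of cup in the frame of side_tray between 0.003 and 0.013 m and angle between each of cup, bottle's own z axis and vertical below 0.1 rad and contact force between the fingers and cup below 0.1 N and x of bottle in the frame of side_tray between -0.045 and 0.045 m and y of bottle in the frame of side_tray between -0.085 and 0.085 m and z of bottle in the frame of side_tray between 0.003 and 0.013 m and contact force between the fingers and bottle below 0.1 N), for 0.2 s.
2. the pumice lies flat and lengthwise in the middle of the soap dish, let go, with cup and bottle still on the side tray (all of step 1 and horizontal distance between pumice and soap_dish below 0.015 m and z of pumice in the frame of soap_dish between 0.003 and 0.013 m and angle between pumice's own z axis and vertical below 0.1 rad and angle between the y axis of pumice and the y axis of soap_dish, either way round below 0.25 rad and contact force between the fingers and pumice below 0.1 N), for 0.2 s.
At the end, for the whole second after the job is handed in: The cup stands upright on the yellow coaster and the bottle upright on the red one, each within 12 mm of the coaster's centre; the pumice lies flat in the soap dish within 15 mm of its centre and within 0.25 rad of lengthwise; all released and at rest (horizontal distance between cup and cup_coaster below 0.012 m and z of cup in the frame of cup_coaster between -0.001 and 0.009 m and angle between each of cup, bottle, pumice's own z axis and vertical below 0.1 rad and contact force between the fingers and cup below 0.1 N and linear speed of each of cup, bottle, pumice below 0.02 m/s and angular speed of each of cup, bottle, pumice below 0.2 rad/s and horizontal distance between bottle and bottle_coaster below 0.012 m and z of bottle in the frame of bottle_coaster between -0.001 and 0.009 m and contact force between the fingers and bottle below 0.1 N and horizontal distance between pumice and soap_dish below 0.015 m and z of pumice in the frame of soap_dish between 0.003 and 0.013 m and angle between the y axis of pumice and the y axis of soap_dish, either way round below 0.25 rad and contact force between the fingers and pumice below 0.1 N); the robot touches nothing.
It fails at once if the cup or the bottle is tipped (beyond 0.6 rad) (angle between any of cup, bottle's own z axis and vertical above 0.6 rad).
It fails at once if the hairbrush or the nail file is moved by more than 15 mm (distance of any of hairbrush, nail_file from where it was at the start of the episode above 0.015 m).
It fails at once if the light switch is moved (its tip by more than 6 mm) (distance of switch_tip from where it was at the start of the episode above 0.006 m).
It also fails if it takes over 144 s, if anything falls off the work surface, if the arm or the gripper's body presses on something with over 40 N, if the wrist force passes 120 N, or if a joint passes its speed limit or range.

## Working session

There is one attempt and no reset: what is moved stays moved. The work goes in short steps, Python scripts to look and compute and a tool call to move; the robot and the scene stay as the last step left them, time stands still between calls to the robot, and variables do not carry over. Pictures are saved under pics/ and viewed, at most 14 in all, crops included, and the job is handed in when it is done.

Besides the shell and the picture viewer there is one more tool, called after "Call:" in YAML: its name, and indented under it one key for each argument. play_rows: Moves the arm, as the interface text tells. Its arguments: {"type":"object","properties":{"commands":{"type":"array","items":{"type":"array","items":{"type":"array","items":{"type":"number"}}}}},"required":["commands"]}

```bash
mkdir -p pics; ls; cat > h.py <<'E'
import numpy as np,cv2
from plant import get_obs,snapshot,hold_point_z
def save(n,f):
    s=snapshot(n); cv2.imwrite(f'pics/{f}.png',s['frame'][:,:,::-1]); return s
E
python3 - <<'E'
from h import *
print(hold_point_z,get_obs())
for n in('scene','top'):
    s=save(n,n+'0'); print(n,s['camera_matrix'],s['origin'],s['attitude'])
E
```

```text
pics
0.0188 {'clock': 0.0, 'joint_pos': array([ 8.70948628e+01,  2.05913279e+01,  6.33529880e-01, -1.99524476e-02,
       -7.01367344e+01, -1.65074447e+01]), 'qvel': array([ 0.05359125,  0.02075628, -0.12433639,  0.02381189,  0.03874393,
        0.05949452]), 'tau': array([-1.14636114e-03, -5.82713807e+01,  2.93058622e+01,  6.99699238e+00,
        6.87793960e-03, -1.59854899e-04]), 'tool_pos': array([0.22420591, 0.6361486 , 0.22562258]), 'orientation': array([ 1.79904034e+02, -8.87955779e-03, -1.94193694e+01]), 'force': array([ 0.45805735, -0.80634735, -0.00390873]), 'moment': array([-0.03696804,  0.01009035,  0.00487715]), 'gripper_force': 0.0, 'opening': 0.08791988974221471}
scene [[511.87554909   0.         283.14068902]
 [  0.         511.87554909 208.58471239]
 [  0.           0.           1.        ]] [ 1.16415633 -0.13923851  1.00382221] [-146.51782962    0.56537335   76.31882338]
top [[522.83360027   0.         286.98324153]
 [  0.         522.83360027 201.19164988]
 [  0.           0.           1.        ]] [0.33747297 0.00722558 1.22404376] [-168.25869529    0.30079371  -91.33811602]
```

View pics/scene0.png

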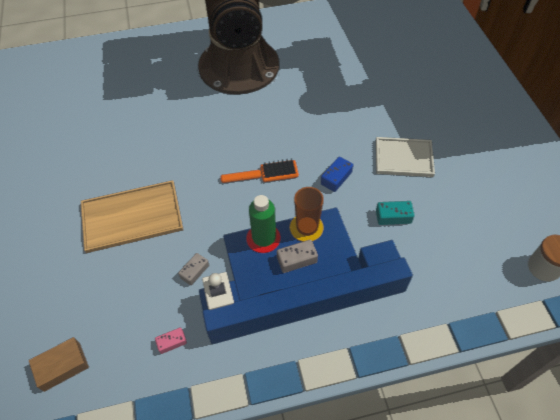

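View pics/top0.png

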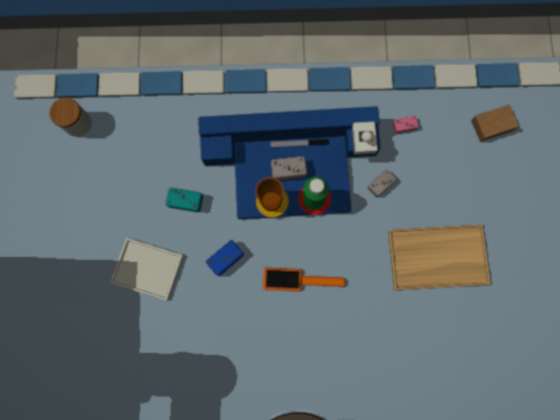

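The scene view shows: bottle (262,225) on red, cup (308,212) on yellow, pumice (297,257). In the top view the tray is at (439,258), the dish at (148,268), coasters at (272,201) yellow and (315,196) red, the hairbrush in front at (303,281), and the switch at (366,137). Next I measure with rectified masks.

```bash
cat >> h.py <<'E'
from scipy.spatial.transform import Rotation as Ro
def px2w(s,p,z):
    p=np.atleast_2d(p).astype(float); R=Ro.from_euler('xyz',s['attitude'],degrees=True).as_matrix()
    d=np.c_[p,np.ones(len(p))]@np.linalg.inv(s['camera_matrix']).T@R.T
    o=np.array(s['origin']); return (o+d*((z-o[2])/d[:,2:]))[:,:2]
def w2px(s,P):
    R=Ro.from_euler('xyz',s['attitude'],degrees=True).as_matrix()
    c=(np.atleast_2d(P)-s['origin'])@R@s['camera_matrix'].T; return c[:,:2]/c[:,2:]
def blob(s,lo,hi,near):
    m=cv2.inRange(cv2.cvtColor(s['frame'],cv2.COLOR_RGB2HSV),lo,hi)
    cs=[c for c in cv2.findContours(m,cv2.RETR_EXTERNAL,cv2.CHAIN_APPROX_NONE)[0] if cv2.contourArea(c)>25]
    return min(cs,key=lambda c:-cv2.pointPolygonTest(c,near,True))[:,0]
def rect(s,lo,hi,near,z):
    w=px2w(s,blob(s,lo,hi,near),z); r=cv2.minAreaRect((w*1000).astype(np.float32)); return np.round(r[0],1),np.round(r[1],1),round(r[2],1)
def ortho(s,z,x0,x1,y0,y1,k=1000):
    # rows: x decreasing downward, cols: y decreasing rightward
    c=np.array([[x1,y1],[x1,y0],[x0,y0],[x0,y1]]); W,H=int((y1-y0)*k),int((x1-x0)*k)
    M=cv2.getPerspectiveTransform(w2px(s,np.c_[c,[z]*4]).astype(np.float32),np.float32([[0,0],[W,0],[W,H],[0,H]]))
    return cv2.warpPerspective(s['frame'],M,(W,H),flags=cv2.INTER_CUBIC)[:,:,::-1]
E
python3 - <<'E'
from h import *
T=snapshot('top');S=snapshot('scene')
for nm,s,tr,di,pu,yc,rc in(('top',T,(439,258),(148,268),(289,168),(272,213),(315,208)),('sc',S,(131,215),(404,156),(297,257),(306,235),(250,238))):
    print(nm,'tray',rect(s,(8,90,60),(25,255,255),tr,.014))
    print('dish',rect(s,(15,10,120),(60,110,255),di,.014))
    print('pum',rect(s,(0,0,60),(180,80,255),pu,.055))
    for n,lo,hi,p in(('yel',(20,150,120),(32,255,255),yc),('red',(0,180,80),(5,255,255),rc)):
        b=px2w(s,blob(s,lo,hi,p),.024); print(n,len(b),np.round(np.array(cv2.minEnclosingCircle((b*1000).astype(np.float32))[0]),1),cv2.minEnclosingCircle((b*1000).astype(np.float32))[1])
a=ortho(T,.024,.45,.75,-.2,.2,1000); b=ortho(S,.024,.45,.75,-.2,.2,1000)
cv2.imwrite('pics/o1.png',np.vstack([a,b]))
E
```

```text
top tray (array([ 449.8, -339.4]), array([137.4, 219.8]), 1.9)
dish (array([439.1, 336.6]), array([137.9, 109.1]), 71.6)
pum (array([565.5,  16.2]), array([1374.5,  929.1]), 89.9)
yel 59 [576.6  51.3] 31.796157836914062
red 100 [591.2 -55.3] 34.69741439819336
sc tray (array([ 456., -340.]), array([143.6, 218.1]), 1.9)
dish (array([443.1, 336.2]), array([139.8, 111.2]), 72.0)
pum (array([367.4, -58.2]), array([1540.4, 1212.6]), 76.2)
yel 69 [600.4  47.8] 35.266727447509766
red 50 [617.  -55.7] 26.494646072387695
```

View pics/o1.png

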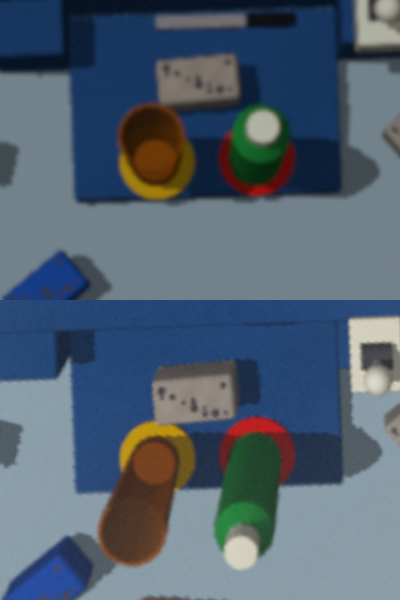

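Top view rectified: yellow ring centre ≈ (157,160) px → (0.590, 0.043); red ≈ (257,156) → (0.594, −0.057); these are 100 mm apart, as they should be. The tray (137–144×219) and dish (138×109) sizes match too. Next I refine the measurements and work out the first move.

```bash
cat >> h.py <<'E'
def delta(x,y,z,yaw):
    o=get_obs(); R=Ro.from_euler('xyz',o['orientation'],degrees=True)
    G=Ro.from_euler('xyz',[180,0,yaw],degrees=True)
    d=R.inv().apply(np.array([x,y,z])-o['tool_pos'])*100; v=(R.inv()*G).as_rotvec(degrees=True)
    print('shift cm',np.round(d,2),'rot',np.round(v,1),'| at',np.round(o['tool_pos'],4),'rpy',np.round(o['orientation'],1),'open',round(o['opening'],4),'t',round(o['clock'],2))
E
python3 - <<'E'
from h import *
from scipy.optimize import least_squares
T=snapshot('top');S=snapshot('scene')
for n,lo,hi,pt,ps in(('yel',(20,150,100),(32,255,255),(272,213),(306,235)),('red',(0,180,60),(5,255,255),(315,208),(250,238))):
  for z,s,p in((.024,T,pt),(.024,S,ps)):
    b=blob(s,lo,hi,p); w=px2w(s,cv2.convexHull(b)[:,0],z)*1000
    r=least_squares(lambda c:np.hypot(*(w-c).T)-38,w.mean(0),loss='soft_l1',f_scale=.7); print(n,np.round(r.x,1),np.round(r.fun,1))
# pumice: grabcut-ish mask by saturation
for s,roi in((T,(265,150,312,186)),(S,(275,238,322,276))):
  m=cv2.inRange(cv2.cvtColor(s['frame'],cv2.COLOR_RGB2HSV),(0,0,70),(180,100,255)); k=np.zeros_like(m);k[roi[1]:roi[3],roi[0]:roi[2]]=m[roi[1]:roi[3],roi[0]:roi[2]]
  w=px2w(s,cv2.findNonZero(k)[:,0],.055)*1000; print('pum',cv2.minAreaRect(w.astype(np.float32)))
print('switch z.1',px2w(T,(368,135),.1),'brush',px2w(T,[(265,280),(345,282)],.028))
delta(.594,-.057,.2,-88)
E
```

```text
yel [590.1  42.3] [-3.1 -1.2 -0.4  0.6  1.3  0.8 -0.1 -0.7 -2.2]
yel [591.1  44.3] [-3.1 -2.6 -2.3 -1.7 -0.9 -0.7 -0.4 -0.   0.6  0.3  0.1 -0.1 -0.9 -1.
 -0.9 -0.9 -1.4 -1.5 -2.4]
red [595.9 -58.6] [-5.5 -4.2 -2.9 -2.4 -0.1  1.1  1.4  0.2 -0.  -0.5 -1.  -2.2 -2.9 -3.1
 -6.3]
red [592.2 -57.5] [ 0.4  0.4  1.1  0.4 -0.2 -0.1 -2.4 -6.  -3. ]
pum ((653.1273803710938, 3.6676559448242188), (106.01629638671875, 69.322509765625), 88.58958435058594)
pum ((669.2741088867188, 7.936939239501953), (69.40384674072266, 94.36692810058594), 1.1487555503845215)
switch z.1 [[ 0.71900714 -0.17839141]] brush [[ 0.40501003  0.06175836]
 [ 0.3962486  -0.11916778]]
shift cm [57.92 53.11  2.66] rot [ 0.  -0.  68.6] | at [0.2243 0.6365 0.2262] rpy [180.   -0.  -19.4] open 0.0874 t 0.3
```

Call:
play_rows:
  commands:
    - [[3,2.8,0,0,0,4,1],[6,5.5,0,0,0,8,1],[9,8.3,0,0,0,11,1],[12,11,0,0,0,15,1],[15,13.8,0,0,0,18,1],[18.1,16.6,0,0,0,22,1],[21.1,19.3,0,0,0,25,1],[24.1,22.1,0,0,0,29,1],[27.1,24.9,0,0,0,33,1],[30.2,27.6,0,0,0,36,1],[33.2,30.4,0,0,0,40,1],[36.2,33.2,0,0,0,44,1],[39.2,35.9,0,0,0,47,1],[42.3,38.7,0,0,0,51,1],[45.3,41.5,0,0,0,55,1],[48.3,44.3,0,0,0,58,1],[51.5,47.2,0,0,0,62,1],[54.6,50.1,0,0,0,65,1],[57,52.2,0,0,0,68,1],[57.9,53.1,0,0,0,68.6,1]]

```text
clock: 1.97
tool_pos: [0.5953, -0.0604, 0.226]
orientation: [180.0, -0.0, -88.3]
force: [0.4, 0.3, 0.7]
opening: 0.0873
gripper_force: 0.0
```

Call:
play_rows:
  commands:
    - [[0,0,0,0,0,0,1],[0,0,0,0,0,0,1],[0,0,0,0,0,0,1]]

```text
clock: 2.22
tool_pos: [0.5935, -0.0561, 0.2265]
orientation: [180.0, 0.0, -88.0]
force: [0.2, 0.1, 0.4]
opening: 0.0877
gripper_force: 0.0
```

```bash
python3 -c "
from h import *
delta(.594,-.057,.102,-88)"
```

```text
shift cm [ 0.1  -0.05 12.45] rot [0. 0. 0.] | at [ 0.5935 -0.0561  0.2265] rpy [180.   0. -88.] open 0.0877 t 2.22
```

Down over the bottle, then close.

Call:
play_rows:
  commands:
    - [[0.1,-0.05,2,0,0,0,1],[0.1,-0.05,4,0,0,0,1],[0.1,-0.05,6,0,0,0,1],[0.1,-0.05,8,0,0,0,1],[0.1,-0.05,9.5,0,0,0,1],[0.1,-0.05,11,0,0,0,1],[0.1,-0.05,12,0,0,0,1],[0.1,-0.05,12.4,0,0,0,1],[0.1,-0.05,12.4,0,0,0,1],[0.1,-0.05,12.4,0,0,0,1],[0.1,-0.05,12.4,0,0,0,0.6],[0.1,-0.05,12.4,0,0,0,0.5],[0.1,-0.05,12.4,0,0,0,0.4],[0.1,-0.05,12.4,0,0,0,0.4],[0.1,-0.05,12.4,0,0,0,0.4],[0.1,-0.05,12.4,0,0,0,0.4],[0.1,-0.05,12.4,0,0,0,0.4],[0.1,-0.05,12.4,0,0,0,0.4],[0.1,-0.05,12.4,0,0,0,0.4]]

```text
clock: 3.8
tool_pos: [0.5943, -0.0577, 0.1026]
orientation: [180.0, -0.0, -88.0]
force: [-2.2, 0.6, 2.0]
opening: 0.0538
gripper_force: 29.8
```

```bash
python3 -c "
from h import *
print(get_obs()['gripper_force'],get_obs()['force'])
s=save('scene','g1'); delta(.45,-.395,.25,-88)"
```

```text
29.848551582545042 [-2.17192719  0.60443585  1.98416821]
shift cm [ 33.21  15.6  -14.73] rot [ 0. -0. -0.] | at [ 0.5943 -0.0577  0.1026] rpy [180.  -0. -88.] open 0.0538 t 3.85
```

View pics/g1.png

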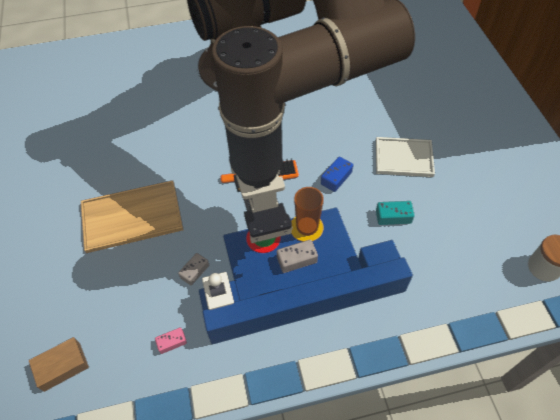

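The scene view shows the gripper at (265,215) on the bottle, the opening equals 54 mm, and the pumice is untouched at (297,257). Next: lift and carry.

Call:
play_rows:
  commands:
    - [[0,0,-0.5,0,0,0,0.4],[0,0,-2,0,0,0,0.4],[0,0,-4,0,0,0,0.4],[0,0,-6,0,0,0,0.4],[0,0,-8,0,0,0,0.4],[0.5,0.2,-9.5,0,0,0,0.4],[1.5,0.7,-10,0,0,0,0.4],[3.5,1.6,-10,0,0,0,0.4],[6,2.8,-10,0,0,0,0.4],[8.5,4,-10,0,0,0,0.4],[11,5.1,-10,0,0,0,0.4],[13.5,6.3,-10,0,0,0,0.4],[16,7.5,-10,0,0,0,0.4],[18.5,8.7,-10,0,0,0,0.4],[21,9.8,-10,0,0,0,0.4],[23.5,11,-10,0,0,0,0.4],[26,12.2,-10,0,0,0,0.4],[28.5,13.3,-10,0,0,0,0.4],[30.8,14.4,-10,0,0,0,0.4],[32.5,15,-10,0,0,0,0.4]]

```text
clock: 5.52
tool_pos: [0.4537, -0.3893, 0.2015]
orientation: [179.9, 0.1, -88.1]
force: [0.3, 0.9, -2.7]
opening: 0.0537
gripper_force: 29.8
```

Call:
play_rows:
  commands:
    - [[0.4,0,0,0,0,0,0.4],[0.6,0,0,0,0,0,0.4],[0.6,0,0,0,0,0,0.4],[0.6,0,0,0,0,0,0.4]]

```text
clock: 5.85
tool_pos: [0.456, -0.3931, 0.2021]
orientation: [180.0, 0.0, -88.0]
force: [0.1, 0.6, -3.1]
opening: 0.0535
gripper_force: 29.8
```

```bash
python3 -c "
from h import *
print(get_obs()['gripper_force'],get_obs()['force'])
delta(.455,-.395,.0866,-88)"
```

```text
29.79333756957203 [ 0.10982417  0.59284607 -3.08629059]
shift cm [ 0.19  0.1  11.55] rot [ 0.  0. -0.] | at [ 0.456  -0.3931  0.2021] rpy [180.   0. -88.] open 0.0535 t 5.85
```

Call:
play_rows:
  commands:
    - [[0.1,0,1,0,0,0,0.4],[0.2,0.1,3,0,0,0,0.4],[0.2,0.1,5,0,0,0,0.4],[0.2,0.1,7,0,0,0,0.4],[0.2,0.1,8.5,0,0,0,0.4],[0.2,0.1,9.7,0,0,0,0.4],[0.2,0.1,10.6,0,0,0,0.4],[0.2,0.1,11.2,0,0,0,0.4],[0.2,0.1,11.4,0,0,0,0.4],[0.2,0.1,11.5,0,0,0,0.4],[0.2,0.1,11.5,0,0,0,0.4],[0.2,0.1,11.5,0,0,0,0.4]]

```text
clock: 6.85
tool_pos: [0.4556, -0.3959, 0.0883]
orientation: [-179.9, -0.0, -88.0]
force: [0.1, -0.9, -2.8]
opening: 0.0534
gripper_force: 29.8
```

Call:
play_rows:
  commands:
    - [[0,0,0,0,0,0,0.65],[0,0,0,0,0,0,0.75],[0,0,0,0,0,0,1],[0,0,0,0,0,0,1],[0,0,0,0,0,0,1],[0,0,0,0,0,0,1],[0,0,-1,0,0,0,1],[0,0,-3,0,0,0,1],[0,0,-6,0,0,0,1],[0,0,-9,0,0,0,1],[0,0,-12,0,0,0,1],[0,0,-13,0,0,0,1],[0,0,-13,0,0,0,1]]

```text
clock: 7.93
tool_pos: [0.4567, -0.3967, 0.2222]
orientation: [-179.7, -0.2, -88.0]
force: [0.7, 0.5, 0.1]
opening: 0.0877
gripper_force: 0.0
```

```bash
python3 -c "
from h import *
s=save('top','g2'); delta(.5905,.043,.23,-88); 
b=blob(s,(20,150,100),(32,255,255),(272,213))"
```

```text
shift cm [-43.4  -14.99  -1.04] rot [-0.2 -0.1 -0. ] | at [ 0.4558 -0.396   0.2197] rpy [-1.798e+02 -1.000e-01 -8.800e+01] open 0.0877 t 7.98
```

View pics/g2.png

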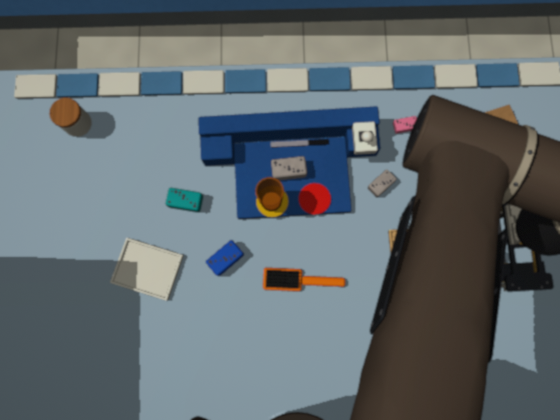

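The red coaster is free at (315,199), the cup is unmoved at (271,195), and the bottle is hidden under the arm. Next I go to the cup.

Call:
play_rows:
  commands:
    - [[-1.5,-0.5,0,0,0,0,1],[-4,-1.4,-1,0,0,0,1],[-7,-2.4,-1,0,0,0,1],[-10,-3.5,-1,0,0,0,1],[-13,-4.5,-1,0,0,0,1],[-16,-5.5,-1,0,0,0,1],[-19,-6.5,-1,0,0,0,1],[-22,-7.6,-1,0,0,0,1],[-25,-8.6,-1,0,0,0,1],[-28,-9.7,-1,0,0,0,1],[-31,-10.7,-1,0,0,0,1],[-34,-11.7,-1,0,0,0,1],[-37,-12.8,-1,0,0,0,1],[-39.5,-13.6,-1,0,0,0,1],[-41.5,-14.3,-1,0,0,0,1],[-42.8,-14.8,-1,0,0,0,1],[-43.4,-15,-1,0,0,0,1],[-43.4,-15,-1,0,0,0,1],[-43.4,-15,-1,0,0,0,1],[-43.4,-15,-1,0,0,0,1]]

```text
clock: 9.65
tool_pos: [0.5896, 0.0422, 0.2274]
orientation: [180.0, -0.0, -88.1]
force: [0.6, -0.5, -0.6]
opening: 0.0876
gripper_force: 0.0
```

```bash
python3 -c "
from h import *
from scipy.optimize import least_squares
delta(.5905,.043,.085,-88)
s=snapshot('scene')
b=blob(s,(0,180,60),(5,255,255),(250,238)); w=px2w(s,b,.024)*1000
r=least_squares(lambda c:np.hypot(*(w-c).T)-38,w.mean(0),loss='soft_l1',f_scale=.7); print(np.round(r.x,1))
cv2.imwrite('pics/c1.png',cv2.resize(s['frame'][130:300,60:360,::-1],None,fx=2,fy=2,interpolation=2))"
```

```text
shift cm [-0.08 -0.1  14.24] rot [ 0.  -0.  -0.1] | at [0.5896 0.0422 0.2274] rpy [180.   -0.  -88.1] open 0.0876 t 9.65
[597.9 -74.5]
```

View pics/c1.png

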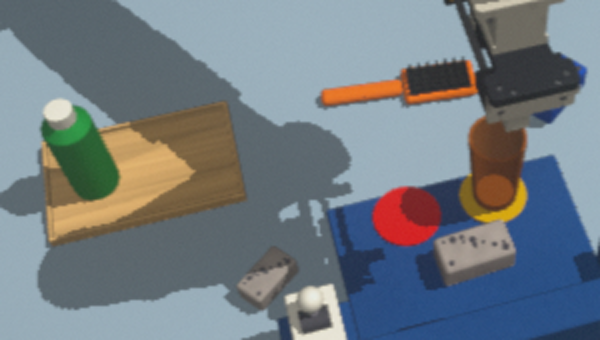

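The bottle stands upright on the tray at crop (85,180), and the cup is under the gripper. Next I grasp the cup.

Call:
play_rows:
  commands:
    - [[-0.1,-0.1,2,0,0,0,1],[-0.1,-0.1,4,0,0,0,1],[-0.1,-0.1,6,0,0,0,1],[-0.1,-0.1,8,0,0,0,1],[-0.1,-0.1,10,0,0,0,1],[-0.1,-0.1,12,0,0,0,1],[-0.1,-0.1,13.5,0,0,0,1],[-0.1,-0.1,14.2,0,0,0,1],[-0.1,-0.1,14.2,0,0,0,1],[-0.1,-0.1,14.2,0,0,0,1],[-0.1,-0.1,14.2,0,0,0,0.7],[-0.1,-0.1,14.2,0,0,0,0.6],[-0.1,-0.1,14.2,0,0,0,0.5],[-0.1,-0.1,14.2,0,0,0,0.5],[-0.1,-0.1,14.2,0,0,0,0.5],[-0.1,-0.1,14.2,0,0,0,0.5],[-0.1,-0.1,14.2,0,0,0,0.5],[-0.1,-0.1,14.2,0,0,0,0.5]]

```text
clock: 11.2
tool_pos: [0.5909, 0.0443, 0.086]
orientation: [-180.0, -0.0, -88.0]
force: [-2.1, -0.0, 5.3]
opening: 0.0602
gripper_force: 29.8
```

```bash
python3 -c "
from h import *
delta(.451,-.285,.2,-88)
from scipy.optimize import least_squares
T=cv2.imread('pics/g2.png')[:,:,::-1]; s=snapshot('top'); s['frame']=T.copy()
b=blob(s,(0,180,60),(5,255,255),(315,199)); print(len(b))
for r in (rect(s,(0,180,60),(5,255,255),(315,199),.024),): print(r)
print(get_obs()['gripper_force'])"
```

```text
shift cm [ 32.42  15.13 -11.39] rot [-0. -0. -0.] | at [0.5909 0.0443 0.086 ] rpy [-180.   -0.  -88.] open 0.0602 t 11.2
80
(array([592.1, -57. ]), array([66.8, 67.6]), 43.7)
29.791792713440373
```

Call:
play_rows:
  commands:
    - [[0,0,-0.5,0,0,0,0.5],[0,0,-2,0,0,0,0.5],[0,0,-4,0,0,0,0.5],[0,0,-6,0,0,0,0.5],[0,0,-8,0,0,0,0.5],[0.5,0.2,-10,0,0,0,0.5],[1.5,0.7,-11.2,0,0,0,0.5],[3.5,1.6,-11.4,0,0,0,0.5],[6,2.8,-11.4,0,0,0,0.5],[8.5,4,-11.4,0,0,0,0.5],[11,5.1,-11.4,0,0,0,0.5],[13.5,6.3,-11.4,0,0,0,0.5],[16,7.5,-11.4,0,0,0,0.5],[18.5,8.7,-11.4,0,0,0,0.5],[21,9.8,-11.4,0,0,0,0.5],[23.5,11,-11.4,0,0,0,0.5],[26,12.2,-11.4,0,0,0,0.5],[28.5,13.3,-11.4,0,0,0,0.5],[30.6,14.3,-11.4,0,0,0,0.5],[31.9,14.9,-11.4,0,0,0,0.5]]

```text
clock: 12.92
tool_pos: [0.4512, -0.2815, 0.1992]
orientation: [180.0, 0.0, -88.1]
force: [-0.4, -0.2, -2.5]
opening: 0.0605
gripper_force: 29.9
```

Call:
play_rows:
  commands:
    - [[0.4,0.2,0,0,0,0,0.5],[0.5,0.2,0,0,0,0,0.5],[0.5,0.2,0,0,0,0,0.5],[0.5,0.2,0,0,0,0,0.5]]

```text
clock: 13.25
tool_pos: [0.4514, -0.2843, 0.1994]
orientation: [180.0, 0.0, -88.0]
force: [0.8, 0.2, -1.3]
opening: 0.0604
gripper_force: 29.9
```

```bash
python3 -c "
from h import *
delta(.451,-.285,.0705,-88);print(get_obs()['gripper_force'],get_obs()['force'])"
```

```text
shift cm [ 0.08  0.04 12.89] rot [0. 0. 0.] | at [ 0.4514 -0.2843  0.1994] rpy [180.   0. -88.] open 0.0604 t 13.25
29.94594425559626 [ 0.78681249  0.24173069 -1.28549319]
```

Call:
play_rows:
  commands:
    - [[0,0,1,0,0,0,0.5],[0.1,0,3,0,0,0,0.5],[0.1,0,5,0,0,0,0.5],[0.1,0,7,0,0,0,0.5],[0.1,0,9,0,0,0,0.5],[0.1,0,10.5,0,0,0,0.5],[0.1,0,11.6,0,0,0,0.5],[0.1,0,12.3,0,0,0,0.5],[0.1,0,12.7,0,0,0,0.5],[0.1,0,12.9,0,0,0,0.5],[0.1,0,12.9,0,0,0,0.5],[0.1,0,12.9,0,0,0,0.5],[0.1,0,12.9,0,0,0,0.5]]

```text
clock: 14.33
tool_pos: [0.4519, -0.2858, 0.0712]
orientation: [-179.9, -0.0, -88.0]
force: [-0.2, -0.7, -1.8]
opening: 0.0602
gripper_force: 29.9
```

Call:
play_rows:
  commands:
    - [[0,0,0,0,0,0,0.72],[0,0,0,0,0,0,0.8],[0,0,0,0,0,0,1],[0,0,0,0,0,0,1],[0,0,0,0,0,0,1],[0,0,0,0,0,0,1],[0,0,-1,0,0,0,1],[0,0,-3,0,0,0,1],[0,0,-6,0,0,0,1],[0,0,-9,0,0,0,1],[0,0,-12,0,0,0,1],[0,0,-14,0,0,0,1],[0,0,-14.5,0,0,0,1],[0,0,-14.5,0,0,0,1]]

```text
clock: 15.5
tool_pos: [0.4522, -0.286, 0.2181]
orientation: [-179.8, -0.1, -88.0]
force: [0.0, 0.1, -0.6]
opening: 0.0874
gripper_force: 0.0
```

```bash
python3 -c "
from h import *
from scipy.optimize import least_squares
s=save('top','t3'); S=save('scene','s3')
delta(.64,.0,.21,-88)
for s,py,pr,pp in ((s,(272,201),(315,199),(289,168)),(S,(306,232),(262,240),(297,257))):
  h=cv2.cvtColor(s['frame'],cv2.COLOR_RGB2HSV).astype(int); 
  for n,p in(('y',py),('r',pr)):
    f=s['frame'].astype(int); m=((f[...,0]>f[...,2]+60)).astype(np.uint8)
    k,l,st,c=cv2.connectedComponentsWithStats(m); i=l[p[1],p[0]]
    w=px2w(s,np.argwhere(l==i)[:,::-1],.024)*1000; print(n,st[i],np.round(w.mean(0),1),np.round(np.ptp(w,axis=0)))
np.save('T.npy',0)"
python3 - <<'E'
import cv2,numpy as np
a=cv2.imread('pics/t3.png')[110:230,190:400];b=cv2.imread('pics/s3.png')[120:320,50:430]
cv2.imwrite('pics/c3.png',np.vstack([cv2.resize(a,(420,240),interpolation=2),cv2.resize(b,(420,221),interpolation=2)]))
E
```

```text
shift cm [-27.88 -19.89   0.52] rot [ 0.  0. -0.] | at [ 0.4508 -0.2855  0.2152] rpy [180.   0. -88.] open 0.0877 t 15.6
y [256 186  32  31 790] [588.4  43.3] [72. 73.]
r [     0      0    560    420 230633] [581.1  28.7] [1036. 1424.]
y [290 213  33  28 750] [591.8  43. ] [74. 74.]
r [246 223  35  30 786] [595.8 -56.9] [75. 75.]
```

View pics/c3.png

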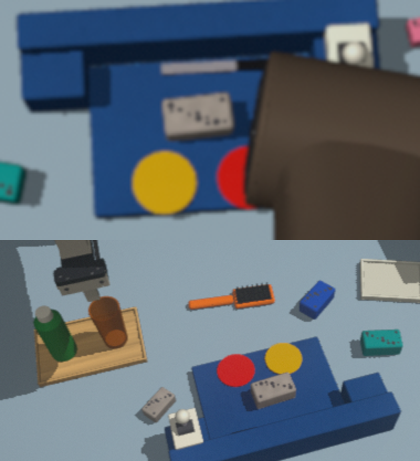

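Both stand on the tray, side by side (crop (60,335) and (108,325)), and both coasters are free. Coaster centres: yellow (0.590, 0.043), red (0.594, −0.057). Next I fit the pumice silhouette in both views.

```bash
python3 - <<'E'
from h import *
from scipy.optimize import minimize
V=[]
for n,f,(x0,y0,x1,y1) in(('top','t3',(262,150,312,184)),('scene','s3',(270,236,326,278))):
    s=snapshot(n); s['frame']=cv2.imread(f'pics/{f}.png')[:,:,::-1]
    g=s['frame'].astype(int); m=(g[...,0]*1.35>g[...,2])&~(g[...,0]>g[...,2]+50)
    k=np.zeros(m.shape,np.uint8); k[y0:y1,x0:x1]=m[y0:y1,x0:x1]
    k=cv2.morphologyEx(k,cv2.MORPH_CLOSE,np.ones((5,5)))
    _,l,st,_=cv2.connectedComponentsWithStats(k); k=(l==1+np.argmax(st[1:,4])).astype(np.uint8); print(n,cv2.boundingRect(k),k.sum())
    V.append((s,cv2.resize(k,None,fx=4,fy=4,interpolation=1)))
c0=np.array([[a,b,c] for a in(-.0225,.0225) for b in(-.04,.04) for c in(.02,.055)])
def iou(p,V=V):
    t=0
    for s,k in V:
        P=c0.copy(); a=np.radians(p[2]); P[:,:2]=c0[:,:2]@np.array([[np.cos(a),np.sin(a)],[-np.sin(a),np.cos(a)]])+np.array(p[:2])/1000
        q=cv2.convexHull(((w2px(s,P)+.5)*64).astype(np.int32)); m=np.zeros_like(k); cv2.fillConvexPoly(m,q,1,shift=4)
        t+=(m&k).sum()/(m|k).sum()
    return -t/len(V)
for W in(V,V[:1],V[1:]):
    r=minimize(iou,[660,2,2],args=(W,),method='Nelder-Mead',options=dict(initial_simplex=[[660,2,2],[670,2,2],[660,10,2],[660,2,8]])); print(np.round(r.x,1),r.fun)
x,y,yw=minimize(iou,[660,2,2],method='Nelder-Mead',options=dict(initial_simplex=[[660,2,2],[670,2,2],[660,10,2],[660,2,8]])).x
delta(x/1000,y/1000,.215,yw-90)
s=V[0][0]; f=px2w(s,[(270,143),(328,142)],.026);print('file',f)
E
```

```text
top (271, 156, 36, 24) 737
scene (270, 239, 48, 34) 980
[663.    2.7   4.8] -0.9034624312304687
[663.8   2.6   5.1] -0.9221343873517787
[662.7   1.8   2.8] -0.8917395643750367
shift cm [-28.06 -22.23  -0.09] rot [ 0.1  0.1 -2.8] | at [ 0.4505 -0.2854  0.2143] rpy [ 1.799e+02  1.000e-01 -8.800e+01] open 0.0876 t 15.7
file [[ 0.72993958  0.0450579 ]
 [ 0.72896036 -0.0939244 ]]
```

Call:
play_rows:
  commands:
    - [[-2,-1.6,0,0,0,0,0.7],[-4.5,-3.6,0,0,0,0,0.7],[-7,-5.5,0,0,0,-1,0.7],[-9.5,-7.5,0,0,0,-1,0.7],[-12,-9.5,0,0,0,-1,0.7],[-14.5,-11.5,0,0,0,-2,0.7],[-17,-13.5,0,0,0,-2,0.7],[-19.5,-15.5,0,0,0,-2,0.7],[-22,-17.4,0,0,0,-2.6,0.7],[-24.5,-19.4,0,0,0,-2.6,0.7],[-26.5,-21,0,0,0,-2.6,0.7],[-27.7,-22,0,0,0,-2.6,0.7],[-28,-22.2,0,0,0,-2.6,0.7],[-28,-22.2,0,0,0,-2.6,0.7],[-28,-22.2,0,0,0,-2.6,0.7],[-28,-22.2,0,0,0,-2.6,0.7]]

```text
clock: 17.03
tool_pos: [0.6628, 0.0008, 0.2154]
orientation: [180.0, -0.0, -85.5]
force: [-0.5, 0.1, 0.6]
opening: 0.0615
gripper_force: 0.0
```

```bash
python3 -c "
from h import *
delta(.663,.0025,.030,-85.4)"
```

```text
shift cm [-0.17 -0.05 18.54] rot [ 0.  -0.  -0.1] | at [0.6628 0.0008 0.2154] rpy [180.   -0.  -85.5] open 0.0615 t 17.03
```

Call:
play_rows:
  commands:
    - [[-0.2,0,2,0,0,0,0.7],[-0.2,0,4,0,0,0,0.7],[-0.2,0,6,0,0,0,0.7],[-0.2,0,8,0,0,0,0.7],[-0.2,0,10,0,0,0,0.7],[-0.2,0,11.5,0,0,0,0.7],[-0.2,0,13,0,0,0,0.7],[-0.2,0,14,0,0,0,0.7],[-0.2,0,14.7,0,0,0,0.7],[-0.2,0,15,0,0,0,0.7],[-0.2,0,15,0,0,0,0.7],[-0.2,0,15,0,0,0,0.7]]

```text
clock: 18.03
tool_pos: [0.6637, 0.0037, 0.0663]
orientation: [-179.9, 0.0, -85.4]
force: [-0.1, -0.0, 0.4]
opening: 0.0617
gripper_force: 0.0
```

```bash
python3 -c "
from h import *
delta(.663,.0025,.030,-85.4)
a=snapshot('scene')['frame'][200:300,220:370,::-1]
cv2.imwrite('pics/c4.png',cv2.resize(a,None,fx=4,fy=4,interpolation=2))"
```

```text
shift cm [0.11 0.09 3.63] rot [-0.1  0.  -0. ] | at [0.6637 0.0037 0.0663] rpy [-179.9    0.   -85.4] open 0.0617 t 18.03
```

View pics/c4.png

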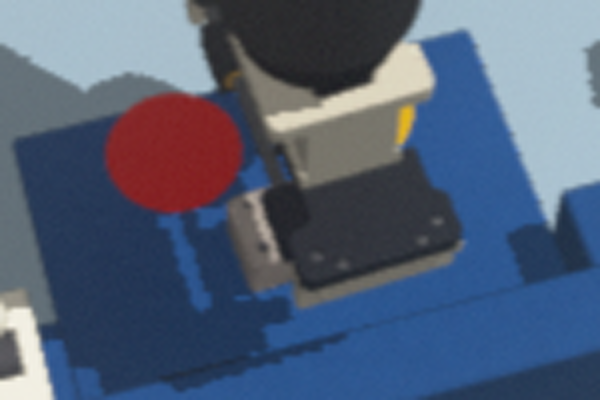

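The gripper straddles the pumice (visible at crop (260,240)); the rear finger is clear of it. Next I lower and close.

Call:
play_rows:
  commands:
    - [[0.1,0.1,0.7,0,0,0,0.7],[0.1,0.1,1.4,0,0,0,0.7],[0.1,0.1,2.1,0,0,0,0.7],[0.1,0.1,2.8,0,0,0,0.7],[0.1,0.1,3.3,0,0,0,0.7],[0.1,0.1,3.6,0,0,0,0.7],[0.1,0.1,3.6,0,0,0,0.7],[0.1,0.1,3.6,0,0,0,0.6],[0.1,0.1,3.6,0,0,0,0.5],[0.1,0.1,3.6,0,0,0,0.35],[0.1,0.1,3.6,0,0,0,0.35],[0.1,0.1,3.6,0,0,0,0.35],[0.1,0.1,3.6,0,0,0,0.35],[0.1,0.1,3.6,0,0,0,0.35],[0.1,0.1,3.6,0,0,0,0.35],[0.1,0.1,3.6,0,0,0,0.35],[0.1,0.1,3.6,0,0,0,0.35]]

```text
clock: 19.5
tool_pos: [0.6627, 0.0028, 0.03]
orientation: [-180.0, 0.0, -85.4]
force: [-1.0, 0.7, 3.7]
opening: 0.0446
gripper_force: 29.9
```

Call:
play_rows:
  commands:
    - [[0,0,-0.5,0,0,0,0.35],[0,0,-2,0,0,0,0.35],[0,0,-4,0,0,0,0.35],[0,0,-6,0,0,0,0.35],[0,0,-8,0,0,0,0.35],[0,0,-10,0,0,0,0.35],[0,0,-12,0,0,0,0.35],[0,0,-13.5,0,0,0,0.35],[0,0,-14,0,0,0,0.35],[0,0,-14,0,0,0,0.35]]

```text
clock: 20.33
tool_pos: [0.6627, 0.0028, 0.1708]
orientation: [-179.9, 0.0, -85.4]
force: [-0.7, 0.2, -1.6]
opening: 0.0449
gripper_force: 29.9
```

```bash
python3 -c "
from h import *
delta(.441,.3365,.15,-108.3)
s=snapshot('scene'); cv2.imwrite('pics/c5.png',cv2.resize(s['frame'][100:300,180:450,::-1],None,fx=2.5,fy=2.5,interpolation=2))
t=snapshot('top')
for z in(.008,.014):
  print(rect(t,(15,10,120),(60,110,255),(148,268),z),rect(s,(15,10,120),(60,110,255),(404,156),z))"
```

```text
shift cm [-35.04  19.44   2.05] rot [-0.1  0.  22.9] | at [0.6627 0.0028 0.1708] rpy [-179.9    0.   -85.4] open 0.0449 t 20.33
(array([440.6, 401.6]), array([105.8,  48. ]), 11.8) (array([441.8, 337.6]), array([141.4, 118.6]), 71.5)
(array([440.1, 399.7]), array([105.3,  47.7]), 11.8) (array([446.1, 334.8]), array([140.6, 117.9]), 71.5)
```

View pics/c5.png

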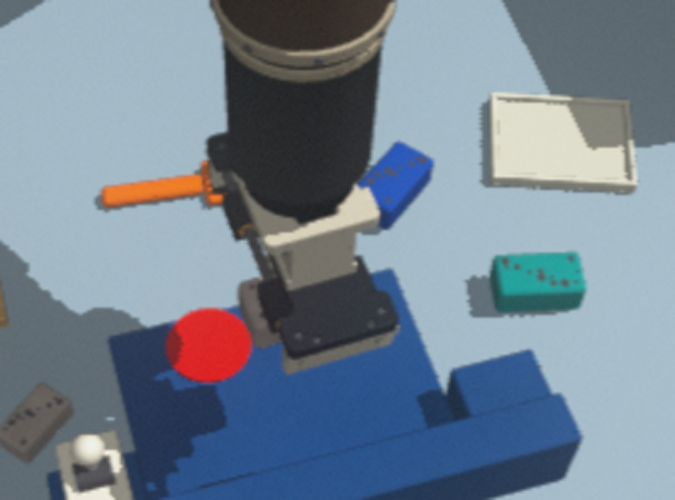

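The pumice is held (44.9 mm opening; its end shows at crop (257,310)). The dish is free at crop (560,145). Next I carry it to the dish.

Call:
play_rows:
  commands:
    - [[-1,0.5,0,0,0,0,0.35],[-3,1.7,0,0,0,2,0.35],[-5.2,2.9,0,0,0,4,0.35],[-7.5,4.2,0,0,0,5,0.35],[-9.8,5.4,0,0,0,7,0.35],[-12,6.7,0,0,0,8,0.35],[-14.3,7.9,0,0,0,10,0.35],[-16.5,9.2,0,0,0,11,0.35],[-18.8,10.4,0,0,0,13,0.35],[-21,11.7,0,0,0,14,0.35],[-23.3,12.9,0,0,0,16,0.35],[-25.5,14.1,0,0,0,17,0.35],[-27.8,15.4,0,0,0,19,0.35],[-30,16.6,0,0,0,20,0.35],[-32,17.8,0,0,0,21,0.35],[-33.7,18.7,0,0,0,22,0.35],[-34.7,19.2,0,0,0,22.8,0.35],[-35,19.4,0,0,0,22.8,0.35],[-35,19.4,0,0,0,22.8,0.35],[-35,19.4,0,0,0,22.8,0.35]]

```text
clock: 22.1
tool_pos: [0.4405, 0.3356, 0.1688]
orientation: [180.0, -0.1, -108.2]
force: [-0.4, 0.1, -1.8]
opening: 0.0447
gripper_force: 29.9
```

Call:
play_rows:
  commands:
    - [[0,0,0,0,0,0,0.35],[0,0,0,0,0,0,0.35]]

```text
clock: 22.27
tool_pos: [0.4412, 0.3354, 0.1693]
orientation: [180.0, -0.0, -108.3]
force: [0.3, 0.4, -1.7]
opening: 0.0448
gripper_force: 29.9
```

```bash
python3 -c "
from h import *
delta(.441,.3365,.0185,-108.3)
S=snapshot('scene');cv2.imwrite('pics/c6.png',cv2.resize(S['frame'][60:240,320:490,::-1],None,fx=3,fy=3,interpolation=2))"
```

```text
shift cm [-0.11  0.05 15.08] rot [ 0. -0.  0.] | at [0.4412 0.3354 0.1693] rpy [ 180.    -0.  -108.3] open 0.0448 t 22.27
```

View pics/c6.png

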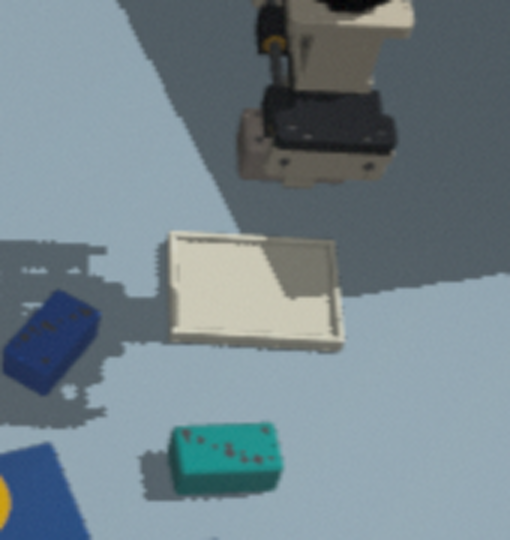

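Gripper and block are aligned with the dish and hold above it (dish centre at crop (256,290)). Lower it.

Call:
play_rows:
  commands:
    - [[-0.1,0,1,0,0,0,0.35],[-0.1,0.1,3,0,0,0,0.35],[-0.1,0.1,5,0,0,0,0.35],[-0.1,0.1,7,0,0,0,0.35],[-0.1,0.1,9,0,0,0,0.35],[-0.1,0.1,11,0,0,0,0.35],[-0.1,0.1,12.5,0,0,0,0.35],[-0.1,0.1,13.5,0,0,0,0.35],[-0.1,0.1,14.3,0,0,0,0.35],[-0.1,0.1,14.8,0,0,0,0.35],[-0.1,0.1,15,0,0,0,0.35],[-0.1,0.1,15,0,0,0,0.35],[-0.1,0.1,15,0,0,0,0.35]]

```text
clock: 23.4
tool_pos: [0.4407, 0.3377, 0.0202]
orientation: [-180.0, 0.1, -108.2]
force: [0.1, 0.0, -2.1]
opening: 0.0451
gripper_force: 29.9
```

```bash
python3 -c "
from h import *
print(get_obs()['force']);delta(.441,.3365,.0185,-108.3)
S=snapshot('scene');cv2.imwrite('pics/c7.png',cv2.resize(S['frame'][100:200,340:460,::-1],None,fx=5,fy=5,interpolation=2))"
```

```text
[ 0.13610782  0.02039827 -2.09725168]
shift cm [ 0.11 -0.07  0.17] rot [-0.   0.1  0.1] | at [0.4407 0.3377 0.0202] rpy [-1.800e+02  1.000e-01 -1.082e+02] open 0.0451 t 23.4
```

View pics/c7.png

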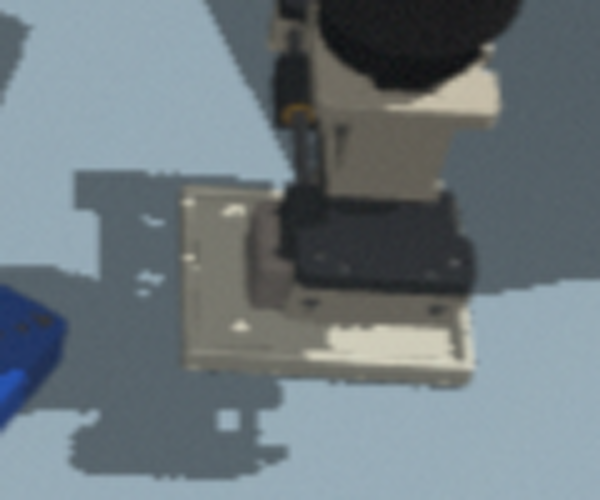

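The pumice is inside the dish, with its end at crop (268,260). Set down and release.

Call:
play_rows:
  commands:
    - [[0.1,0,0.1,0,0,0,0.35],[0.1,0,0.2,0,0,0,0.35],[0.1,0,0.2,0,0,0,0.35],[0.1,0,0.2,0,0,0,0.35],[0.1,0,0.2,0,0,0,0.55],[0.1,0,0.2,0,0,0,0.6],[0.1,0,0.2,0,0,0,0.65],[0.1,0,0.2,0,0,0,0.65],[0.1,0,0.2,0,0,0,0.65],[0.1,0,-0.5,0,0,0,0.65],[0.1,0,-1.5,0,0,0,0.65],[0.1,0,-3,0,0,0,0.65],[0.1,0,-6,0,0,0,0.65],[0.1,0,-9,0,0,0,0.65],[0.1,0,-12,0,0,0,0.8],[0.1,0,-15,0,0,0,1],[0.1,0,-18,0,0,0,1],[0.1,0,-19.5,0,0,0,1],[0.1,0,-20,0,0,0,1],[0.1,0,-20,0,0,0,1]]

```text
clock: 25.12
tool_pos: [0.4405, 0.3369, 0.2221]
orientation: [-179.9, 0.2, -108.2]
force: [-0.0, 0.8, -0.5]
opening: 0.0863
gripper_force: 0.0
```

```bash
python3 -c "
from h import *
delta(.4519,-.2858,.215,-88)
S=save('scene','s8');cv2.imwrite('pics/c8.png',cv2.resize(S['frame'][90:330,60:460,::-1],None,fx=2,fy=2,interpolation=2))"
```

```text
shift cm [ 58.8  -20.54   0.5 ] rot [ -0.1   0.2 -20.2] | at [0.4405 0.3369 0.2221] rpy [-179.9    0.2 -108.2] open 0.0863 t 25.12
```

View pics/c8.png

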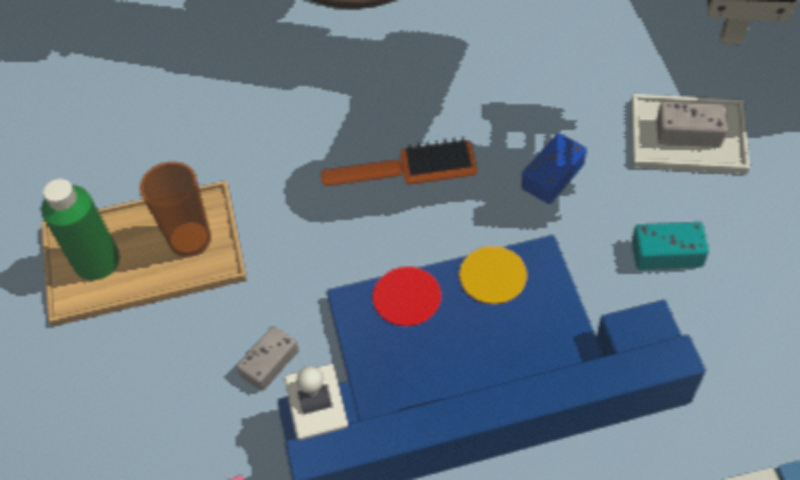

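The pumice lies in the dish (crop (692,123)); cup and bottle stand on the tray. I check the pumice's offset with a fit.

```bash
python3 - <<'E'
from h import *
from scipy.optimize import minimize
s=snapshot('scene'); s['frame']=cv2.imread('pics/s8.png')[:,:,::-1]
g=s['frame']; hsv=cv2.cvtColor(g,cv2.COLOR_RGB2HSV)
roi=g[128:180,370:440]; 
def mask(z0,dims,z1):return np.array([[a,b,c] for a in(-dims[0],dims[0]) for b in(-dims[1],dims[1]) for c in(z0,z1)])
def draw(c0,p,sh):
    a=np.radians(p[2]); P=c0.copy(); P[:,:2]=c0[:,:2]@np.array([[np.cos(a),np.sin(a)],[-np.sin(a),np.cos(a)]])+np.array(p[:2])/1000
    m=np.zeros((sh[0]*4,sh[1]*4),np.uint8); cv2.fillConvexPoly(m,cv2.convexHull(((w2px(s,P)+.5)*64).astype(np.int32)),1,shift=4); return m
gr=g.astype(int)
big=((gr[...,0]>gr[...,2]-8)&(gr[...,0]>70)).astype(np.uint8)
dis=((gr[...,0]>gr[...,2]-2)&(gr[...,0]>70)).astype(np.uint8)
br=cv2.GaussianBlur(gr.sum(2).astype(np.float32)/3,(0,0),.7)
for n,c0,k,p in(('dish',mask(0,(.055,.07),.014),big,(441,336,-18)),):
    z=np.zeros_like(k);z[125:185,365:440]=k[125:185,365:440];z=cv2.resize(z,None,fx=4,fy=4)
    f=lambda q:-(draw(c0,q,k.shape)&z).sum()/(draw(c0,q,k.shape)|z).sum()
    r=minimize(f,p,method='Nelder-Mead',options=dict(initial_simplex=[p,(449,336,-18),(441,344,-18),(441,336,-12)]));print(n,np.round(r.x,1),r.fun)
c0=mask(.008,(.0225,.04),.043); B=cv2.resize(gr[...,0].astype(np.float32)-0,None,fx=4,fy=4)
def f(q):
    m=draw(c0,q,g.shape); d=cv2.dilate(m,np.ones((21,21)))-m
    return B[m>0].mean()-B[d>0].mean()
p=(441,337,-18); r=minimize(f,p,method='Nelder-Mead',options=dict(initial_simplex=[p,(449,337,-18),(441,345,-18),(441,337,-12)]));print('pum',np.round(r.x,1),r.fun)
E
```

```text
dish [618.6 352.4 -85.7] 0.0
pum [450.7 326.7 -20.1] -39.82660675048828<stdin>:16: RuntimeWarning: overflow encountered in scalar negative
```

Call:
play_rows:
  commands:
    - [[2,-0.7,0,0,0,0,1],[5,-1.7,0,0,0,-2,1],[8,-2.8,0,0,0,-3,1],[11,-3.8,0,0,0,-4,1],[14,-4.9,0,0,0,-5,1],[17,-5.9,0,0,0,-6,1],[20,-7,0,0,0,-7,1],[23,-8,0,0,0,-8,1],[26,-9.1,0,0,0,-9,1],[29,-10.1,0,0,0,-10,1],[32,-11.2,0,0,0,-11,1],[35,-12.2,0,0,0,-12,1],[38,-13.3,0,0,0,-13,1],[41,-14.3,0,0,0,-14,1],[44,-15.4,0,0,0,-16,1],[47,-16.4,0,0,0,-17,1],[50,-17.5,0,0,0,-18,1],[53,-18.5,0,0,0,-19,1],[55.5,-19.4,0,0,0,-20,1],[57,-19.9,0,0,0,-20.2,1]]

```text
clock: 26.88
tool_pos: [0.4499, -0.2694, 0.2177]
orientation: [179.8, 0.0, -88.0]
force: [0.3, 0.2, -0.2]
opening: 0.0877
gripper_force: 0.0
```

Call:
play_rows:
  commands:
    - [[0.6,-0.2,0,0,0,0,1],[0.6,-0.2,0,0,0,0,1],[0.6,-0.2,0,0,0,0,1],[0.6,-0.2,0,0,0,0,1]]

```text
clock: 27.22
tool_pos: [0.4529, -0.2723, 0.219]
orientation: [179.9, 0.0, -88.0]
force: [-1.1, 0.7, 0.1]
opening: 0.0875
gripper_force: 0.0
```

```bash
python3 -c "
from h import *
delta(.4519,-.2858,.0712,-88)"
```

```text
shift cm [ 1.35  0.14 14.78] rot [0.1 0.  0. ] | at [ 0.4529 -0.2723  0.219 ] rpy [179.9   0.  -88. ] open 0.0875 t 27.22
```

The fit suggests the pumice is off-centre, so I look closer with expected outlines overlaid, while correcting is still possible.

```bash
python3 - <<'E'
from h import *
out=[]
for n,p in(('scene',(404,156)),('top',(148,268))):
    s=snapshot(n); k=6
    im=cv2.resize(s['frame'][:,:,::-1],None,fx=k,fy=k,interpolation=cv2.INTER_CUBIC)
    def box(c,d,z,col):
        a=np.radians(-18.2); q=np.array([[-1,-1],[-1,1],[1,1],[1,-1]])*d@np.array([[np.cos(a),np.sin(a)],[-np.sin(a),np.cos(a)]])+c
        cv2.polylines(im,[((w2px(s,np.c_[q,[z]*4])+.5)*k).astype(int)],True,col,1)
    c=np.array([.441,.3365])
    box(c,(.055,.07),.014,(0,0,255)); box(c,(.0225,.04),.043,(0,255,0)); box(c,(.0225,.04),.008,(255,0,255))
    x,y=p[0]*k,p[1]*k; out.append(im[y-230:y+230,x-250 if x>250 else 0:][:, :500][:, :400] if 0 else im[y-230:y+230,x-200-40:x+200-40+80])
cv2.imwrite('pics/c9.png',cv2.resize(np.hstack(out),(800,383)))
E
```

```text
(no output)
```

View pics/c9.png

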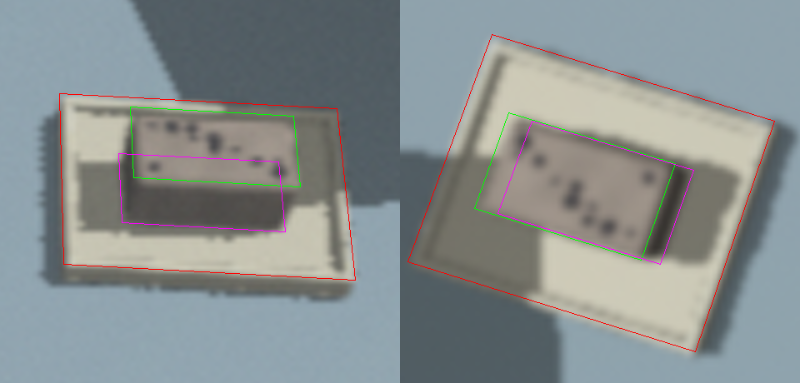

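The pumice sits within about 4 mm of the dish centre in both views, with good yaw. Next: back to the cup.

Call:
play_rows:
  commands:
    - [[0.7,0.1,0,0,0,0,1],[1.3,0.1,1,0,0,0,1],[1.3,0.1,3,0,0,0,1],[1.3,0.1,5,0,0,0,1],[1.3,0.1,7,0,0,0,1],[1.3,0.1,9,0,0,0,1],[1.3,0.1,11,0,0,0,1],[1.3,0.1,13,0,0,0,1],[1.3,0.1,14.2,0,0,0,1],[1.3,0.1,14.7,0,0,0,1],[1.3,0.1,14.7,0,0,0,1],[1.3,0.1,14.7,0,0,0,0.7],[1.3,0.1,14.7,0,0,0,0.6],[1.3,0.1,14.7,0,0,0,0.5],[1.3,0.1,14.7,0,0,0,0.5],[1.3,0.1,14.7,0,0,0,0.5],[1.3,0.1,14.7,0,0,0,0.5],[1.3,0.1,14.7,0,0,0,0.5],[1.3,0.1,14.7,0,0,0,0.5]]

```text
clock: 28.9
tool_pos: [0.4527, -0.2864, 0.0732]
orientation: [-180.0, -0.0, -88.0]
force: [-3.1, -0.1, 5.9]
opening: 0.0602
gripper_force: 30.0
```

```bash
python3 -c "
from h import *
delta(.5905,.043,.2,-88);print(get_obs()['gripper_force'])"
```

```text
shift cm [-32.44 -14.93 -12.69] rot [-0. -0.  0.] | at [ 0.4527 -0.2864  0.0732] rpy [-180.   -0.  -88.] open 0.0602 t 28.9
29.970737497787923
```

Call:
play_rows:
  commands:
    - [[0,0,-0.5,0,0,0,0.5],[0,0,-2,0,0,0,0.5],[0,0,-4,0,0,0,0.5],[0,0,-6,0,0,0,0.5],[0,0,-8,0,0,0,0.5],[-0.5,-0.2,-10,0,0,0,0.5],[-1.5,-0.7,-12,0,0,0,0.5],[-3.5,-1.6,-12.7,0,0,0,0.5],[-6,-2.8,-12.7,0,0,0,0.5],[-8.5,-3.9,-12.7,0,0,0,0.5],[-11,-5.1,-12.7,0,0,0,0.5],[-13.5,-6.2,-12.7,0,0,0,0.5],[-16,-7.4,-12.7,0,0,0,0.5],[-18.5,-8.5,-12.7,0,0,0,0.5],[-21,-9.7,-12.7,0,0,0,0.5],[-23.5,-10.8,-12.7,0,0,0,0.5],[-26,-12,-12.7,0,0,0,0.5],[-28.5,-13.1,-12.7,0,0,0,0.5],[-30.6,-14.1,-12.7,0,0,0,0.5],[-32,-14.7,-12.7,0,0,0,0.5]]

```text
clock: 30.57
tool_pos: [0.5891, 0.0409, 0.1993]
orientation: [180.0, 0.0, -87.9]
force: [0.4, -0.3, -2.1]
opening: 0.0608
gripper_force: 30.0
```

Call:
play_rows:
  commands:
    - [[-0.3,-0.2,0,0,0,0,0.5],[-0.4,-0.2,0,0,0,0,0.5],[-0.4,-0.2,0,0,0,0,0.5],[-0.4,-0.2,0,0,0,0,0.5]]

```text
clock: 30.9
tool_pos: [0.5898, 0.042, 0.1995]
orientation: [180.0, -0.0, -88.1]
force: [-0.3, -0.5, -1.1]
opening: 0.0606
gripper_force: 30.0
```

```bash
python3 -c "
from h import *
delta(.5905,.043,.0895,-88)"
```

```text
shift cm [-0.1  -0.08 11.  ] rot [ 0.  -0.  -0.1] | at [0.5898 0.042  0.1995] rpy [180.   -0.  -88.1] open 0.0606 t 30.9
```

Call:
play_rows:
  commands:
    - [[-0.1,-0.1,1,0,0,0,0.5],[-0.1,-0.1,3,0,0,0,0.5],[-0.1,-0.1,5,0,0,0,0.5],[-0.1,-0.1,7,0,0,0,0.5],[-0.1,-0.1,8.5,0,0,0,0.5],[-0.1,-0.1,9.7,0,0,0,0.5],[-0.1,-0.1,10.5,0,0,0,0.5],[-0.1,-0.1,10.8,0,0,0,0.5],[-0.1,-0.1,11,0,0,0,0.5],[-0.1,-0.1,11,0,0,0,0.5],[-0.1,-0.1,11,0,0,0,0.5],[-0.1,-0.1,11,0,0,0,0.5]]

```text
clock: 31.9
tool_pos: [0.5918, 0.044, 0.0903]
orientation: [-179.9, 0.0, -88.0]
force: [-1.0, -0.7, -1.6]
opening: 0.0606
gripper_force: 30.0
```

Call:
play_rows:
  commands:
    - [[0,0,0,0,0,0,0.72],[0,0,0,0,0,0,0.8],[0,0,0,0,0,0,1],[0,0,0,0,0,0,1],[0,0,0,0,0,0,1],[0,0,0,0,0,0,1],[0,0,-1,0,0,0,1],[0,0,-3,0,0,0,1],[0,0,-6,0,0,0,1],[0,0,-9,0,0,0,1],[0,0,-12,0,0,0,1],[0,0,-13,0,0,0,1],[0,0,-13,0,0,0,1]]

```text
clock: 32.98
tool_pos: [0.593, 0.0442, 0.2241]
orientation: [-179.6, 0.1, -88.0]
force: [1.2, 0.2, 0.3]
opening: 0.0875
gripper_force: 0.0
```

```bash
python3 -c "
from h import *
delta(.4556,-.3959,.22,-88)"
```

```text
shift cm [43.5  15.29  0.24] rot [-0.4  0.1  0. ] | at [0.593  0.0442 0.2241] rpy [-1.796e+02  1.000e-01 -8.800e+01] open 0.0875 t 32.98
```

Call:
play_rows:
  commands:
    - [[1.5,0.5,0,0,0,0,1],[4,1.4,0,0,0,0,1],[7,2.5,0,0,0,0,1],[10,3.5,0,0,0,0,1],[13,4.6,0,0,0,0,1],[16,5.6,0,0,0,0,1],[19,6.7,0,0,0,0,1],[22,7.7,0,0,0,0,1],[25,8.8,0,0,0,0,1],[28,9.8,0,0,0,0,1],[31,10.9,0,0,0,0,1],[34,11.9,0,0,0,0,1],[37,13,0,0,0,0,1],[39.5,13.9,0,0,0,0,1],[41.5,14.6,0,0,0,0,1],[42.8,15,0,0,0,0,1],[43.4,15.2,0,0,0,0,1],[43.4,15.2,0,0,0,0,1],[43.4,15.2,0,0,0,0,1],[43.4,15.2,0,0,0,0,1]]

```text
clock: 34.65
tool_pos: [0.4547, -0.3943, 0.2195]
orientation: [180.0, 0.0, -88.0]
force: [0.2, -0.0, -0.0]
opening: 0.0879
gripper_force: 0.0
```

```bash
python3 -c "
from h import *
delta(.4556,-.3959,.0885,-88)"
```

```text
shift cm [ 0.17 -0.09 13.1 ] rot [0. 0. 0.] | at [ 0.4547 -0.3943  0.2195] rpy [180.   0. -88.] open 0.0879 t 34.65
```

Call:
play_rows:
  commands:
    - [[0.2,-0.1,1,0,0,0,1],[0.2,-0.1,3,0,0,0,1],[0.2,-0.1,5,0,0,0,1],[0.2,-0.1,7,0,0,0,1],[0.2,-0.1,9,0,0,0,1],[0.2,-0.1,11,0,0,0,1],[0.2,-0.1,12.4,0,0,0,1],[0.2,-0.1,13,0,0,0,1],[0.2,-0.1,13,0,0,0,1],[0.2,-0.1,13,0,0,0,1],[0.2,-0.1,13,0,0,0,0.65],[0.2,-0.1,13,0,0,0,0.5],[0.2,-0.1,13,0,0,0,0.4],[0.2,-0.1,13,0,0,0,0.4],[0.2,-0.1,13,0,0,0,0.4],[0.2,-0.1,13,0,0,0,0.4],[0.2,-0.1,13,0,0,0,0.4],[0.2,-0.1,13,0,0,0,0.4],[0.2,-0.1,13,0,0,0,0.4]]

```text
clock: 36.23
tool_pos: [0.4553, -0.3973, 0.0898]
orientation: [180.0, -0.0, -88.0]
force: [-1.9, 0.3, 3.9]
opening: 0.0531
gripper_force: 30.0
```

```bash
python3 -c "
from h import *
delta(.594,-.057,.2,-88);print(get_obs()['gripper_force'])"
```

```text
shift cm [-33.52 -15.04 -11.03] rot [ 0. -0. -0.] | at [ 0.4553 -0.3973  0.0898] rpy [180.  -0. -88.] open 0.0531 t 36.23
29.966111769899726
```

Call:
play_rows:
  commands:
    - [[0,0,-0.5,0,0,0,0.4],[0,0,-2,0,0,0,0.4],[0,0,-4,0,0,0,0.4],[0,0,-6,0,0,0,0.4],[0,0,-8,0,0,0,0.4],[-0.5,-0.2,-10,0,0,0,0.4],[-1.5,-0.7,-11,0,0,0,0.4],[-3.5,-1.6,-11,0,0,0,0.4],[-6,-2.7,-11,0,0,0,0.4],[-8.5,-3.8,-11,0,0,0,0.4],[-11,-4.9,-11,0,0,0,0.4],[-13.5,-6.1,-11,0,0,0,0.4],[-16,-7.2,-11,0,0,0,0.4],[-18.5,-8.3,-11,0,0,0,0.4],[-21,-9.4,-11,0,0,0,0.4],[-23.5,-10.6,-11,0,0,0,0.4],[-26,-11.7,-11,0,0,0,0.4],[-28.5,-12.8,-11,0,0,0,0.4],[-31,-13.9,-11,0,0,0,0.4],[-32.7,-14.7,-11,0,0,0,0.4]]

```text
clock: 37.9
tool_pos: [0.5913, -0.0623, 0.1987]
orientation: [180.0, 0.0, -88.0]
force: [0.4, -1.1, -2.7]
opening: 0.0531
gripper_force: 29.9
```

Call:
play_rows:
  commands:
    - [[-0.6,-0.3,0,0,0,0,0.4],[-0.8,-0.3,0,0,0,0,0.4],[-0.8,-0.3,0,0,0,0,0.4],[-0.8,-0.3,0,0,0,0,0.4]]

```text
clock: 38.23
tool_pos: [0.5931, -0.0575, 0.1992]
orientation: [180.0, -0.0, -88.0]
force: [-0.3, -0.1, -2.9]
opening: 0.0534
gripper_force: 29.9
```

```bash
python3 -c "
from h import *
delta(.594,-.057,.1063,-88)"
```

```text
shift cm [-0.05 -0.1   9.29] rot [ 0. -0. -0.] | at [ 0.5931 -0.0575  0.1992] rpy [180.  -0. -88.] open 0.0534 t 38.23
```

Call:
play_rows:
  commands:
    - [[0,-0.1,1,0,0,0,0.4],[0,-0.1,3,0,0,0,0.4],[0,-0.1,5,0,0,0,0.4],[0,-0.1,6.5,0,0,0,0.4],[0,-0.1,7.8,0,0,0,0.4],[0,-0.1,8.6,0,0,0,0.4],[0,-0.1,9.1,0,0,0,0.4],[0,-0.1,9.3,0,0,0,0.4],[0,-0.1,9.3,0,0,0,0.4],[0,-0.1,9.3,0,0,0,0.4],[0,-0.1,9.3,0,0,0,0.4]]

```text
clock: 39.15
tool_pos: [0.5953, -0.0571, 0.1073]
orientation: [-179.9, 0.0, -88.0]
force: [-0.6, 0.2, -2.6]
opening: 0.0534
gripper_force: 29.9
```

Call:
play_rows:
  commands:
    - [[0,0,0,0,0,0,0.65],[0,0,0,0,0,0,0.75],[0,0,0,0,0,0,1],[0,0,0,0,0,0,1],[0,0,0,0,0,0,1],[0,0,0,0,0,0,1],[0,0,-1,0,0,0,1],[0,0,-3,0,0,0,1],[0,0,-6,0,0,0,1],[0,0,-9,0,0,0,1],[0,0,-12,0,0,0,1],[0,0,-15,0,0,0,1],[2,3,-15,0,0,0,1],[4,6,-15,0,0,0,1],[7,8,-15,0,0,0,1],[10,10,-15,0,0,0,1],[13,12,-15,0,0,0,1],[16,14,-15,0,0,0,1],[19,16,-15,0,0,0,1],[22,17,-15,0,0,0,1]]

```text
clock: 40.82
tool_pos: [0.4304, -0.2841, 0.258]
orientation: [-179.9, -0.0, -88.0]
force: [1.2, 0.7, -0.7]
opening: 0.0878
gripper_force: 0.0
```

Call:
play_rows:
  commands:
    - [[4,1,0,0,0,0,1],[7,1,0,0,0,0,1],[9,1,0,0,0,0,1],[9,1,0,0,0,0,1],[9,1,0,0,0,0,1],[9,1,0,0,0,0,1]]

```text
clock: 41.32
tool_pos: [0.4254, -0.373, 0.2569]
orientation: [-180.0, 0.0, -88.0]
force: [-0.5, 0.3, 0.5]
opening: 0.0878
gripper_force: 0.0
```

```bash
python3 - <<'E'
from h import *
out=[]
for n,c in(('scene',(285,215)),('top',(293,190))):
    s=snapshot(n); k=5; cv2.imwrite(f'pics/f_{n}.png',s['frame'][:,:,::-1])
    im=cv2.resize(s['frame'][:,:,::-1],None,fx=k,fy=k,interpolation=cv2.INTER_CUBIC)
    for p,b,h,col in(((.5903,.043),.028,.134,(0,255,255)),((.594,-.057),.027,.136,(255,255,255))):
        for r,z in((.038,.024),(b,.024),(b if h>.135 else .031,h)):
            t=np.linspace(0,6.3,60); q=np.c_[p[0]+r*np.cos(t),p[1]+r*np.sin(t),0*t+z]
            cv2.polylines(im,[((w2px(s,q)+.5)*k).astype(int)],True,col,1)
    x,y=c[0]*k,c[1]*k; out.append(im[y-250:y+250,x-200:x+200])
cv2.imwrite('pics/c10.png',np.hstack(out)); print(get_obs()['tool_pos'],get_obs()['clock'])
E
```

```text
[ 0.42570557 -0.37243033  0.25705989] 41.4167
```

View pics/c10.png

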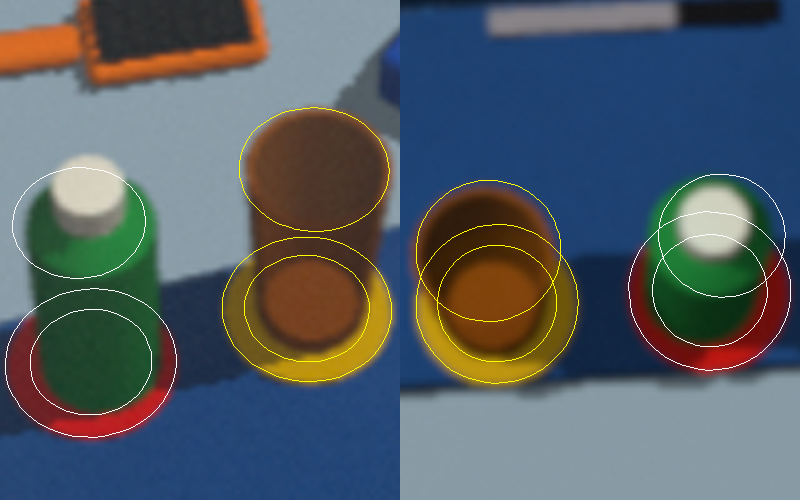

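```bash
python3 - <<'E'
from h import *
for n,cap,body in(('scene',(265,196),(263,215)),('top',(315,184),(315,195))):
    s=snapshot(n); g=s['frame'].astype(int)
    def cc(m,p):
        _,l,st,c=cv2.connectedComponentsWithStats(m.astype(np.uint8)); d=np.argwhere(l>0); q=d[np.argmin(abs(d-p[::-1]).sum(1))]; i=l[q[0],q[1]]; return st[i],c[i],l==i
    st,c,_=cc((g.min(2)>150),cap); print(n,'cap',st,np.round(px2w(s,c,.164),4))
    st,c,m=cc((g[...,1]>1.5*g[...,0])&(g[...,1]>1.3*g[...,2]),body)
    ys,xs=np.nonzero(m); print('body',st)
    from collections import OrderedDict
    for r in np.linspace(ys.min()+4,ys.max()-4,5).astype(int):
        x=xs[ys==r]; print(r,(x.min()+x.max())/2,x.max()-x.min()+1)
    for z in(.024,.08,.136,.164): print('exp axis z',z,np.round(w2px(s,[[.594,-.057,z]]),1))
E
```

```text
scene cap [255 196  15  12 145] [[ 0.5956 -0.052 ]]
body [251 202  26  45 852]
206 263.0 23
215 263.0 25
224 264.5 24
233 265.0 23
242 265.0 19
exp axis z 0.024 [[262.7 236.8]]
exp axis z 0.08 [[261.6 223.5]]
exp axis z 0.136 [[260.3 209. ]]
exp axis z 0.164 [[259.7 201.2]]
top cap [309 178  13  13 134] [[ 0.5936 -0.0518]]
body [303 176  24  32 419]
180 314.0 19
185 314.5 24
191 314.0 23
197 313.0 21
203 313.0 17
exp axis z 0.024 [[314.5 197.6]]
exp axis z 0.08 [[315.6 192.4]]
exp axis z 0.136 [[316.9 186.6]]
exp axis z 0.164 [[317.6 183.5]]
```

The bottle cap is at (0.595, −0.052) in both views, about 5 mm from the red coaster's centre; the cup is about 3 mm off. Both are within 12 mm and upright, and the bystanders are undisturbed. I hand in.

```bash
python3 -c "
from plant import close_job
print(close_job())"
```

```text
the job is handed in; nothing more can be done
None
```

The job is handed in, with no verdict shown: by the last measurements the pumice lies flat and lengthwise within about 4 mm of the dish centre, the cup stands about 3 mm off its yellow coaster's centre and the bottle about 5 mm off the red one's, and the bystanders looked undisturbed in the pictures.

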